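Turn the slotted range selector with the screwdriver

ROBOT

A 6-joint arm with a two-finger parallel gripper is mounted at the origin on a cart in front of the work surface, level with it; the furniture and walls round the work are solid. World frame = base frame: x ahead of the robot, y to its left, z up, the work surface at z = 0. Lengths are in mm, angles in rad, forces in N, time in s.
With the tool pointing down it reaches from about 275 to 1000 mm from the base axis. Payload 8.4 kg.
Tool frame: the origin (TCP) lies midway between the tips of the shut fingers; the grasp point (between the pads) lies 19 mm behind it; z points along the fingers, y is the line along which they close (so a half turn about z gives the same grasp; the last joint's range is limited). The gripper opens to 85 mm and grips with 20 to 120 N. Pads are 22 mm wide; open, the fingers measure 114 mm over their backs; the gripper's body (76 mm by 85 mm) begins 54 mm behind the grasp point. The pads swing forward as they close: fully open they stand 13 mm farther back than shut.
Start: joints at [1.217, 0.353, 1.633, -0, 1.155, -0.002], TCP at [215.366, 586.724, 231.281] pointing down, gripper open.
Joint ranges: [-2.63, 2.63], [-0.92, 2.1], [0.06, 2.66], [-1.3, 4.44], [0, 2.69], [-3.02, 3.02]. Speed limits (rad/s): [2.22, 2.22, 2.79, 3.14, 3.14, 3.14].

INTERFACE

Orientations are given as [roll, pitch, yaw] about the fixed x, y, z axes, in that order (R = Rz(yaw) Ry(pitch) Rx(roll)).
In Python, from rig import * gives the robot as it stands.
- The arm moves only by the shell command python3 -m jog 'ROWS' [FORCE]. ROWS is JSON, a list of rows, each an object of numbers: "x", "y", "z": the shift along the tool's x, y, z in cm; "spin": the turn about the tool's z in rad; "grip": the closure, from 0 (fully open) to 1 (shut). In form: [{"x": .., "y": .., "z": .., "spin": .., "grip": ..}, ...]. A call has 1 to 20 rows; each row shifts and turns the commanded pose from where the row before left it, along the tool's axes as they then stand; what a row does not reach is not made up. A row lasts 1/12 s, in which the tool goes at most 41.7 mm and 7.16 degrees, less where a joint would pass 70% of its speed; a pose out of reach is approached as far as the arm can. A call with a gripper value outside its range is refused whole. The fingers move at their own pace and stop on an object; FORCE is the grip in N (left out, the last holds). Time passes only in rows, so rows that do not move let the fingers close. It gives the time, the measured TCP pose, the force, the opening and the grip force at its end, in the units of the state.
- sense(): the state, without advancing time (a new reading comes with each control period).
- grab_frame(name): name is "scene" or "side" or "wrist"; returns a dict with "pixels" (400x640x3 uint8, blue, green, red), "camera_matrix" (3x3 intrinsics, pixels), "rvec" (rotation vector, rad) and "tvec" (3), from world to camera coordinates, as OpenCV has them; the wrist camera has in their place "T_tool_cam" (4x4, takes a point from camera to tool coordinates, whose origin is the TCP and whose axes are the flange's). Camera axes: x right, y down, z forward; pixel columns grow to the right and rows downward; lengths in mm; the calibration is good to about 2 mm. The wrist camera is an equidistant fisheye: a pixel r from the principal point sees the ray r / f radians off the axis. A picture is of the moment at which its call begins: read the wrist's pose just before it. There is no depth.
- sign_off(): hands the job in; it is judged then, once.
The state is a dict: "clock": time; "qpos": joint angles; "qvel": joint speeds; "joint_efforts": joint torques, N m; "eef_pos": TCP position; "tcp_rot": TCP orientation; "contact_force": force on the tool from outside, world axes, zero at the start; "wrist_torque": the same for the moment, N m; "opening": opening from 0.0 (shut) to 1.0 (fully open); "grasp_force": force on a finger pad.
Only numpy, scipy, OpenCV 4.12 (cv2) and the standard library are available. Lean on these libraries where they do the work, as an engineer would, in place of code of your own. Each camera call takes 0.05 s, during which the arm holds its last target. There are 200 camera calls.

TASK

Pick up the big flat screwdriver lying on the bench, hang it upright, blade down, in the notch of the forked hanger and let go of it there. Then take it again from above by its handle, put its blade in the slot of the selector on the grey instrument box and turn the selector a quarter turn clockwise (seen from above) until it reaches its stop, without touching the box or selector with the fingers. Hang the screwdriver back upright in the hanger and let go; leave the amber jar, the capped vial and the beaker where they stand.

Things in the scene. Friction and masses are not known exactly. Their poses are not given: they have to be found in the camera images.
- driver_handle (a point): Centre of the screwdriver's black handle, a square bar 32 x 32 mm, 90 mm long. Local x points along the tool to the blade, y along the blade's width. At the start it lies flat on the bench (this point 16 mm up, blade level, pointing roughly to the right, the robot's -y). Hanging, the handle stands from the hanger's top plate to 90 mm above it.
- driver_shoulder (a point): Centre of the flat front face of the handle, on the tool axis, 45 mm ahead of driver_handle; axes the same. From here a round steel shaft 9 mm thick runs on.
- driver_tip (a point): End of the blade on the tool axis, 85 mm ahead of the shoulder (130 mm ahead of driver_handle); axes the same. The last 20 mm before it are a flat blade 14 mm wide and 3 mm thick.
- driver: The loose flat screwdriver, 0.14 kg, 175 mm long in all. Origin 16 mm below driver_shoulder as it lies; axes as driver_handle. Its centre of mass is in the handle, about 35 mm behind the shoulder.
- hanger_seat (a point): Where the shoulder's centre belongs when the screwdriver hangs: on top of the hanger's top plate, 110 mm above the bench. x away from the notch's mouth, z up. The notch is 16 mm wide; its mouth is 35 mm before this point (local -x), its blind end 11 mm behind it. The shaft enters from the mouth, then the shoulder is set down on the plate.
- hanger: The fixed aluminium hanger: foot plate 105 x 90 x 8 mm, rear wall 48 to 56 mm behind the seat, and a top plate 72 mm wide, 10 mm thick with the notch (two prongs 28 mm wide); 92 mm clear height between foot and top plate. Origin on the bench straight under hanger_seat, same axes.
- selector_slot (a point): Centre of the slot's mouth, on the turning axis, level with the rotor's top, 64 mm above the bench. z up; x runs along the slot and turns with it. The slot is 22 mm long, 6 mm wide and 9 mm deep, its mouth widened by a 3 mm chamfer. A white dot towards local -x is near the box's front mark at the start and at its left mark after the quarter turn.
- selector (a joint): Angle of the selector: 0 to 1.57 rad, growing clockwise seen from above; hard stops at both ends, no spring, friction about 0.08 N m, stays where it is left. Starts at 0 to 0.15. The blade has about 12 degrees of play each way in the slot, so from centred the screwdriver turns about 12 degrees more than the selector.
- box: The fixed grey instrument box, 170 (x) x 120 (y) x 52 mm high, three coaxial sockets on its rear (+x); origin under its centre, straight below the selector. The selector is a steel rotor 43 mm wide on its top, inside a fixed black ring 58 mm wide and as high as it.
- amber_jar: Loose bystander: amber glass jar with black cap, 52 mm wide, 98 mm high, behind the work; origin under its centre
- capped_vial: Loose bystander: clear vial with black cap, 37 mm wide, 70 mm high, behind the hanger; origin under its centre
- glass_beaker: Loose bystander: glass beaker, 56 mm wide, 70 mm high, at the left; origin under its centre
Not all that is in view belongs to the job. What is shaped like the driver but green is not meant.

How it is judged (in metres and radians):
On the way, in this order (a step that is already met when the one before it is completed fails the run):
1. the screwdriver hangs upright in the hanger, let go, with the selector not yet turned (angle between driver_handle's own x axis and vertical above 2.93 rad and horizontal distance between driver_shoulder and hanger_seat below 0.016 m and z of driver_shoulder in the frame of hanger_seat between -0.006 and 0.006 m and contact force between the fingers and driver below 0.5 N and value of joint selector below 0.4 rad), for 0.2 s.
2. the selector is turned to its stop, with the blade in its slot (value of joint selector above 1.4 rad and distance between driver_tip and selector_slot below 0.014 m and z of driver_tip in the frame of selector_slot below -0.003 m), for 0.1 s.
At the end, for the whole second after the job is handed in: The selector stands within 0.17 rad of its clockwise stop, and the screwdriver hangs at rest in the hanger, released: blade down within 12 degrees of upright, shoulder on the plate within 6 mm in height and 16 mm sideways of the seat (angle between driver_handle's own x axis and vertical above 2.93 rad and horizontal distance between driver_shoulder and hanger_seat below 0.016 m and z of driver_shoulder in the frame of hanger_seat between -0.006 and 0.006 m and contact force between the fingers and driver below 0.5 N and value of joint selector above 1.4 rad and linear speed of driver below 0.02 m/s); the robot touches nothing.
It fails at once if the fingers touch the box or its selector (contact force between the fingers and box above 1 N).
It fails at once if the amber jar is moved more than 30 mm (distance of amber_jar from where it was at the start of the episode above 0.03 m).
It fails at once if the capped vial is moved more than 30 mm (distance of capped_vial from where it was at the start of the episode above 0.03 m).
It fails at once if the glass beaker is moved more than 30 mm (distance of glass_beaker from where it was at the start of the episode above 0.03 m).
It also fails if it takes over 61 s, if anything falls off the work surface, if the arm or the gripper's body presses on something with over 40 N, if the wrist force passes 120 N, or if a joint passes its speed limit or range.

## Working session

There is one attempt and no reset: what is moved stays moved. The work goes in short steps, Python scripts to look and compute and a shell command to move; the robot and the scene stay as the last step left them, time stands still between calls to the robot, and variables do not carry over. Pictures are saved under pics/ and viewed, at most 10 in all, crops included, and the job is handed in when it is done.

```bash
mkdir -p pics; ls; python3 - <<'E'
from rig import *
import cv2,numpy as np,pickle
s=sense();print(s)
for n in ["scene","side","wrist"]:
    f=grab_frame(n);pickle.dump(f,open(f'pics/{n}0.pkl','wb'));cv2.imwrite(f'pics/{n}0.png',f['pixels'])
    print(n,{k:np.round(v,3).tolist() for k,v in f.items() if k!='pixels'})
E
```

```text
pics
{'clock': 0.0, 'qpos': array([ 1.21658535e+00,  3.53679058e-01,  1.63415955e+00, -1.17965237e-05,
        1.15517563e+00, -2.40765977e-03]), 'qvel': array([-2.43011417e-04, -5.04312191e-04,  1.38310294e-03, -1.88220837e-04,
        2.03863527e-03, -4.25954961e-05]), 'joint_efforts': array([ 6.13061839e-04, -6.05238247e+01, -3.42083824e+01, -8.59062402e-05,
        9.39871272e-03,  1.46935776e-06]), 'eef_pos': array([215.20927681, 586.26273817, 230.53149583]), 'tcp_rot': array([-3.14017105e+00,  7.36274133e-06,  2.78979411e+00]), 'contact_force': array([0.0268704 , 0.25271162, 0.66607209]), 'wrist_torque': array([0.03165118, 0.03654434, 0.00097113]), 'grasp_force': 0.0, 'opening': 0.9997467980806661}
scene {'camera_matrix': [[514.977, 0.0, 315.22], [0.0, 514.977, 199.641], [0.0, 0.0, 1.0]], 'rvec': [2.279, -0.987, 0.374], 'tvec': [-303.78, 454.265, 1177.906]}
side {'camera_matrix': [[442.765, 0.0, 325.706], [0.0, 442.765, 199.87], [0.0, 0.0, 1.0]], 'rvec': [2.221, -0.076, 0.056], 'tvec': [-583.368, 159.931, 1181.432]}
wrist {'camera_matrix': [[309.707, 0.0, 321.785], [0.0, 309.707, 196.779], [0.0, 0.0, 1.0]], 'T_tool_cam': [[0.0, -0.96, -0.278, 71.659], [1.0, 0.0, 0.0, -1.013], [-0.0, -0.278, 0.96, -142.639], [0.0, 0.0, 0.0, 1.0]]}
```

View pics/scene0.png

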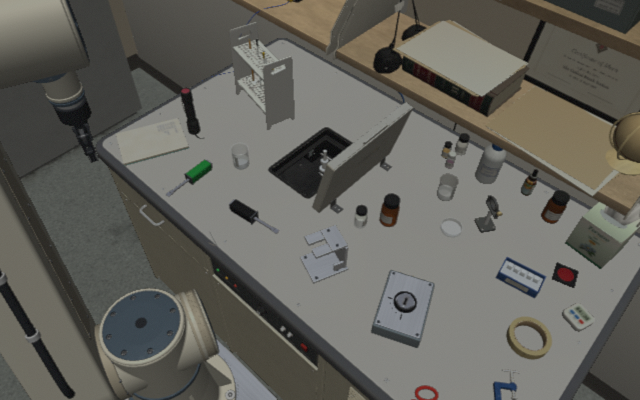

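View pics/side0.png

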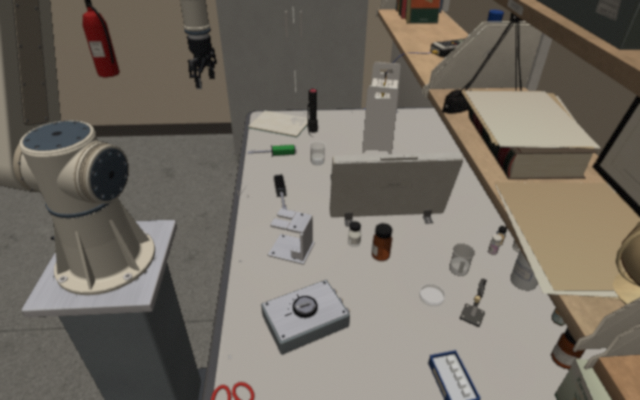

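The scene view shows two screwdriver shapes: black at (245,212) with its blade to (277,232), and green at (200,172). Black fits, since the handle should be black and green is excluded. The hanger is near (326,255) and the box selector at (404,301). In the side view these are driver (280,186), hanger (292,235) and selector (305,306). I'll confirm with an enlarged crop.

```bash
cat > h.py <<'E'
import cv2,numpy as np,pickle
from scipy.spatial.transform import Rotation as Ro
def ray(f,uv):
    K=f['camera_matrix'];R=cv2.Rodrigues(np.array(f['rvec'],float))[0];t=np.array(f['tvec']).ravel()
    d=R.T@np.linalg.solve(K,[uv[0],uv[1],1.]);return -R.T@t,d/np.linalg.norm(d)
def wray(f,s,uv):
    K=f['camera_matrix'];x,y=(uv[0]-K[0,2])/K[0,0],(uv[1]-K[1,2])/K[1,1];r=np.hypot(x,y)
    d=np.array([x/r*np.sin(r),y/r*np.sin(r),np.cos(r)]) if r>0 else np.array([0,0,1.])
    Rt=Ro.from_euler('xyz',s['tcp_rot']).as_matrix();T=np.array(f['T_tool_cam'])
    return Rt@T[:3,3]+s['eef_pos'],Rt@T[:3,:3]@d
def wpix(f,s,P):
    Rt=Ro.from_euler('xyz',s['tcp_rot']).as_matrix();T=np.array(f['T_tool_cam'])
    p=T[:3,:3].T@(Rt.T@(np.array(P,float)-s['eef_pos'])-T[:3,3]);r=np.hypot(p[0],p[1]);a=np.arctan2(r,p[2])
    K=f['camera_matrix'];return np.array([K[0,2]+K[0,0]*a*p[0]/r,K[1,2]+K[1,1]*a*p[1]/r])
def onz(r,z): o,d=r;return o+d*(z-o[2])/d[2]
def tri(rs):
    A=sum(np.eye(3)-np.outer(d,d) for o,d in rs);b=sum((np.eye(3)-np.outer(d,d))@o for o,d in rs);return np.linalg.solve(A,b)
def pix(f,P): return cv2.projectPoints(np.array([P],float),np.array(f['rvec'],float),np.array(f['tvec'],float),f['camera_matrix'],None)[0].ravel()
E
python3 - <<'E'
from h import *
a=pickle.load(open('pics/scene0.pkl','rb'));b=pickle.load(open('pics/side0.pkl','rb'))
c=cv2.resize(a['pixels'][190:350,220:450],None,fx=3.4,fy=3.4,interpolation=cv2.INTER_CUBIC)[:, :440]
c1=cv2.resize(a['pixels'][190:350,220:440],(800,582)[0:2],interpolation=cv2.INTER_CUBIC)
cv2.imwrite('pics/c1.png',c1)
g=cv2.cvtColor(a['pixels'],cv2.COLOR_BGR2GRAY)
m=(g<60).astype(np.uint8);m[:195]=0;m[230:]=0;m[:,:222]=0;m[:,265:]=0
n,l,st,ce=cv2.connectedComponentsWithStats(m);i=1+st[1:,4].argmax();print(st[i],ce[i])
p=np.argwhere(l==i)[:,::-1].astype(np.float32)
w=np.array([onz(ray(a,q),20)[:2] for q in p]);mu=w.mean(0);e=np.linalg.svd(w-mu)[2][0];print(mu,e,np.ptp((w-mu)@e))
for n_,f,q,z in [('tip',a,(277,232),16),('tipside',b,(284,207),16),('handside',b,(280,186),20),('sel',a,(404,301),64),('selS',b,(305,306),64),('hang',a,(326,240),110),('beaker',a,(240,158),0),('green',a,(200,172),10)]: print(n_,onz(ray(f,q),z).round())
E
```

```text
[230 200  28  24 341] [243.27565982 211.00879765]
[453.70803823 294.27486153] [ 0.05390755 -0.99854593] 100.23058658249886
tip [470. 171.  16.]
tipside [471. 180.  16.]
handside [459. 286.  20.]
sel [ 515. -235.   64.]
selS [ 520. -241.   64.]
hang [494.   8. 110.]
beaker [603. 479.   0.]
green [470. 516.  10.]
```

View pics/c1.png

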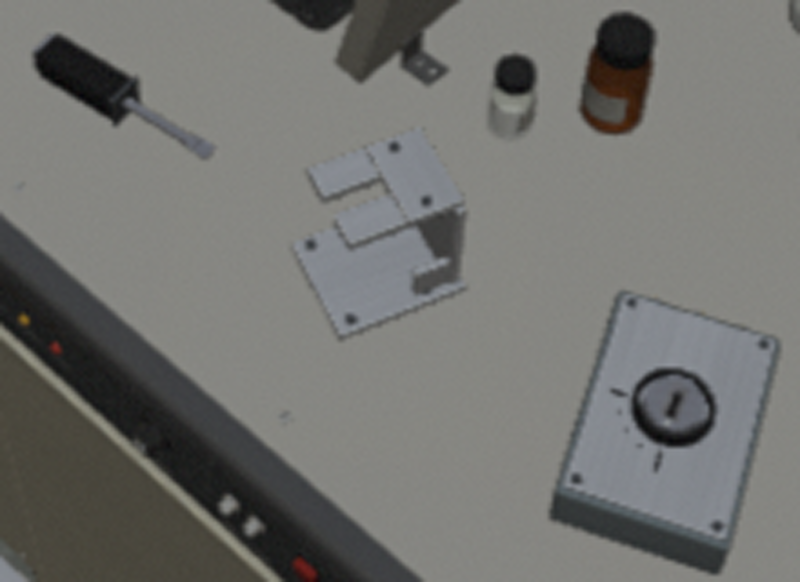

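The crop confirms the black driver. Its tip is at about scene (278,232), with the hanger notch opening to the upper left and the slot nearly in line with the front mark. Next I move above the handle.

```bash
R='{"spin":0.113}'; python3 -m jog '[{"spin":0.113},{"spin":0.113},{"spin":0.113},{"spin":0.113},{"spin":0.113},{"spin":0.113},{"spin":0.113},{"spin":0.113},{"spin":0.113},{"spin":0.113},{"x":-3,"y":2.15,"z":0.8},{"x":-3,"y":2.15,"z":0.8},{"x":-3,"y":2.15,"z":0.8},{"x":-3,"y":2.15,"z":0.8},{"x":-3,"y":2.15,"z":0.8},{"x":-3,"y":2.15,"z":0.8},{"x":-3,"y":2.15,"z":0.8},{"x":-3,"y":2.15,"z":0.8},{"x":-3,"y":2.15,"z":0.8},{"x":-3,"y":2.15,"z":0.8}]'
python3 - <<'E'
from h import *
from rig import *
s=sense();f=grab_frame('wrist');pickle.dump((f,s),open('pics/w1.pkl','wb'));cv2.imwrite('pics/w1.png',f['pixels'])
print(s['eef_pos'],s['tcp_rot'],s['qpos'],wpix(f,s,[455,292,20]))
a=pickle.load(open('pics/scene0.pkl','rb'))
C=lambda u,v:onz(ray(a,(220+u/3.636,190+v/3.6375)),110)[:2]
M=(C(308,172)+C(350,245))/2;B=(C(420,130)+C(463,200))/2
d=B-M;L=np.linalg.norm(d);d/=L;print('mouth',M,'rear',B,'len',L,'dir',d,'w',np.linalg.norm(C(308,172)-C(350,245)),'seat',M+35*d)
C=lambda u,v:onz(ray(a,(220+u/3.636,190+v/3.6375)),64)[:2]
print('slot',C(683,392),C(668,418),'rotor c',C(674,405))
E
```

```text
[215.24863002 586.37787092 230.70168355] [-3.14046746e+00  1.75139212e-05  2.78978590e+00] [ 1.21659536e+00  3.53554645e-01  1.63394343e+00 -2.20878572e-05
  1.15521973e+00 -2.38527759e-03] [208.55508568 363.64062524]
mouth [449.86228188  21.98207037] rear [532.68551363 -10.8269443 ] len 89.08489861414317 dir [ 0.92971124 -0.3682893 ] w 68.62927263757445 seat [482.40217535   9.09194498]
slot [ 528.66798366 -236.41292279] [ 505.66754747 -240.79009038] rotor c [ 516.40916298 -237.86863733]schema error: expected keys x, y, z, spin, grip
```

View pics/w1.png

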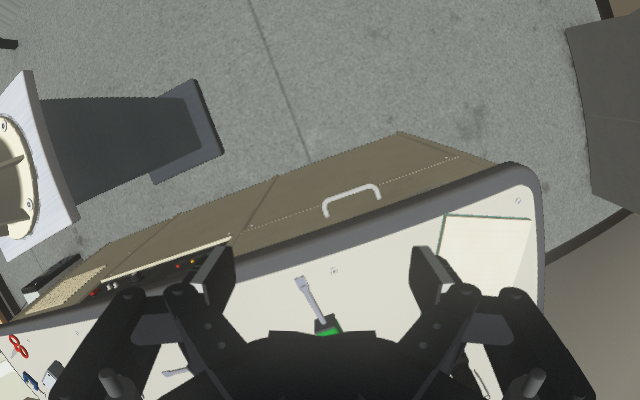

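The jog was refused because every row needs all its keys. The wrist view here shows only the green tool, between the fingers at (325,320). Same move again with full rows.

```bash
python3 -m jog '[{"x":0,"y":0,"z":0,"spin":0.113,"grip":0},{"x":0,"y":0,"z":0,"spin":0.113,"grip":0},{"x":0,"y":0,"z":0,"spin":0.113,"grip":0},{"x":0,"y":0,"z":0,"spin":0.113,"grip":0},{"x":0,"y":0,"z":0,"spin":0.113,"grip":0},{"x":0,"y":0,"z":0,"spin":0.113,"grip":0},{"x":0,"y":0,"z":0,"spin":0.113,"grip":0},{"x":0,"y":0,"z":0,"spin":0.113,"grip":0},{"x":0,"y":0,"z":0,"spin":0.113,"grip":0},{"x":0,"y":0,"z":0,"spin":0.113,"grip":0},{"x":-3,"y":2.15,"z":0.8,"spin":0,"grip":0},{"x":-3,"y":2.15,"z":0.8,"spin":0,"grip":0},{"x":-3,"y":2.15,"z":0.8,"spin":0,"grip":0},{"x":-3,"y":2.15,"z":0.8,"spin":0,"grip":0},{"x":-3,"y":2.15,"z":0.8,"spin":0,"grip":0},{"x":-3,"y":2.15,"z":0.8,"spin":0,"grip":0},{"x":-3,"y":2.15,"z":0.8,"spin":0,"grip":0},{"x":-3,"y":2.15,"z":0.8,"spin":0,"grip":0},{"x":-3,"y":2.15,"z":0.8,"spin":0,"grip":0},{"x":-3,"y":2.15,"z":0.8,"spin":0,"grip":0}]'
python3 - <<'E'
from h import *
from rig import *
s=sense();f=grab_frame('wrist');pickle.dump((f,s),open('pics/w2.pkl','wb'));cv2.imwrite('pics/w2.png',f['pixels'])
print(s['eef_pos'],s['tcp_rot'],s['qpos'],wpix(f,s,[455,292,20]))
E
```

```text
clock: 1.87
eef_pos: [457.1, 305.5, 151.0]
tcp_rot: [3.141, -0.0, 1.66]
contact_force: [0.8, 0.3, 0.7]
opening: 1.001
grasp_force: 0.0
[457.08242352 305.47960772 150.95701337] [ 3.14148184e+00 -6.59714281e-05  1.65986654e+00] [5.86418173e-01 3.30063288e-01 1.86880058e+00 6.31589220e-06
 9.42599925e-01 4.97344255e-01] [319.56146914 201.16713682]
```

View pics/w2.png

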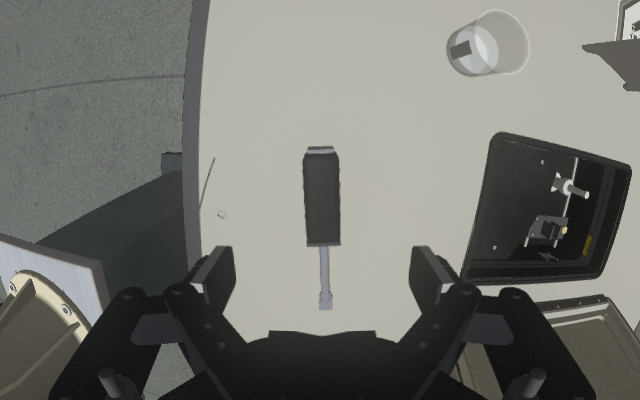

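The wrist view shows the handle running from the butt at (321,152) to the shoulder at (323,244), with the tip at (325,307). It's well centred between the fingers.

```bash
python3 - <<'E'
from h import *
f,s=pickle.load(open('pics/w2.pkl','rb'))
g=cv2.cvtColor(f['pixels'],cv2.COLOR_BGR2GRAY)
m=(g<85).astype(np.uint8);m[:140]=0;m[248:]=0;m[:,:290]=0;m[:,:]*=1;m[:,355:]=0
p=np.argwhere(m)[:,::-1]
for v in (160,200,235):
    q=p[p[:,1]==v][:,0];print(v,q.min(),q.max(),onz(wray(f,s,(q.mean(),v)),32).round(1))
for uv,z in [((321,153),32),((323,244),32),((325,307),16),((324,260),16)]: print(uv,onz(wray(f,s,uv),z).round(1))
E
```

```text
160 303 338 [452.4 332.3  32. ]
200 304 339 [456.4 296.9  32. ]
235 307 339 [460.7 263.6  32. ]
(321, 153) [452.2 338.4  32. ]
(323, 244) [461.6 254.5  32. ]
(325, 307) [471.4 170.7  16. ]
(324, 260) [464.9 229.4  16. ]
```

```bash
python3 -m jog '[{"x":1.37,"y":-0.13,"z":0,"spin":-0.025,"grip":0},{"x":0,"y":0,"z":3,"spin":0,"grip":0},{"x":0,"y":0,"z":3,"spin":0,"grip":0},{"x":0,"y":0,"z":3,"spin":0,"grip":0},{"x":0,"y":0,"z":3,"spin":0,"grip":0},{"x":0,"y":0,"z":1.4,"spin":0,"grip":0},{"x":0,"y":0,"z":1.3,"spin":0,"grip":0},{"x":0,"y":0,"z":0,"spin":0,"grip":0.5},{"x":0,"y":0,"z":0,"spin":0,"grip":1},{"x":0,"y":0,"z":0,"spin":0,"grip":1},{"x":0,"y":0,"z":0,"spin":0,"grip":1},{"x":0,"y":0,"z":0,"spin":0,"grip":1},{"x":0,"y":0,"z":0,"spin":0,"grip":1},{"x":0,"y":0,"z":0,"spin":0,"grip":1}]' 20
python3 -m jog '[{"x":0,"y":0,"z":-2,"spin":0,"grip":1},{"x":0,"y":0,"z":-3,"spin":0,"grip":1},{"x":0,"y":0,"z":-3,"spin":0,"grip":1},{"x":0,"y":0,"z":-3,"spin":0,"grip":1},{"x":0,"y":0,"z":-3,"spin":0,"grip":1},{"x":0,"y":0,"z":-3,"spin":0,"grip":1},{"x":0,"y":0,"z":-3,"spin":0,"grip":1},{"x":0,"y":0,"z":0,"spin":0,"grip":1},{"x":0,"y":0,"z":0,"spin":0,"grip":1},{"x":0,"y":0,"z":0,"spin":0,"grip":1}]'
python3 - <<'E'
from h import *
from rig import *
s=sense();f=grab_frame('wrist');pickle.dump((f,s),open('pics/w3.pkl','wb'))
a=grab_frame('scene')['pixels'];b=grab_frame('side')['pixels']
c=cv2.resize(a[120:260,180:340],(400,350));d=cv2.resize(b[110:250,210:370],(400,350));w=cv2.resize(f['pixels'],(400,250))
cv2.imwrite('pics/m3.png',np.vstack([np.hstack([c,d]),np.hstack([w,w*0])]))
E
```

```text
clock: 3.08
eef_pos: [454.4, 321.2, 5.5]
tcp_rot: [3.14, -0.001, 1.685]
contact_force: [-1.3, 0.5, 6.8]
opening: 0.371
grasp_force: 21.7
clock: 3.92
eef_pos: [453.2, 320.2, 203.8]
tcp_rot: [-3.141, 0.0, 1.685]
contact_force: [-0.5, -0.3, -2.2]
opening: 0.371
grasp_force: 20.6
```

View pics/m3.png

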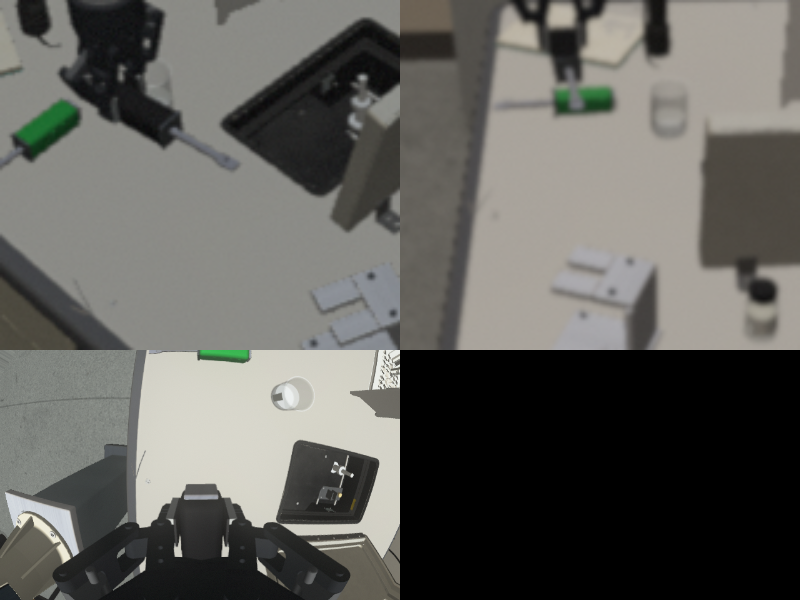

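The driver is held level at the butt end and doesn't sag. I'll turn it upright by levering the shaft under the edge of the hanger's left prong. First I line it up in front of that prong.

```bash
python3 -m jog '[{"x":0,"y":0,"z":0,"spin":-0.12,"grip":1},{"x":0,"y":0,"z":0,"spin":-0.12,"grip":1},{"x":0,"y":0,"z":0,"spin":-0.12,"grip":1},{"x":0,"y":0,"z":0,"spin":-0.12,"grip":1},{"x":0,"y":0,"z":0,"spin":-0.12,"grip":1},{"x":0,"y":0,"z":0,"spin":-0.12,"grip":1},{"x":0,"y":0,"z":0,"spin":-0.12,"grip":1},{"x":0,"y":0,"z":0,"spin":-0.12,"grip":1},{"x":0,"y":0,"z":0,"spin":-0.12,"grip":1},{"x":0.84,"y":-3.66,"z":0,"spin":0,"grip":1},{"x":0.84,"y":-3.66,"z":0,"spin":0,"grip":1},{"x":0.84,"y":-3.66,"z":0,"spin":0,"grip":1},{"x":0.84,"y":-3.66,"z":0,"spin":0,"grip":1},{"x":0.84,"y":-3.66,"z":0,"spin":0,"grip":1},{"x":0.84,"y":-3.66,"z":0,"spin":0,"grip":1},{"x":0.84,"y":-3.66,"z":0,"spin":0,"grip":1},{"x":0,"y":0,"z":2,"spin":0,"grip":1},{"x":0,"y":0,"z":2,"spin":0,"grip":1},{"x":0,"y":0,"z":0,"spin":0,"grip":1},{"x":0,"y":0,"z":0,"spin":0,"grip":1}]'
python3 - <<'E'
from h import *
from rig import *
s=sense();a=grab_frame('scene');b=grab_frame('side');pickle.dump((a,b,s),open('pics/s4.pkl','wb'))
print(s['eef_pos'],s['tcp_rot'],s['qpos'])
c=cv2.resize(a['pixels'][200:290,250:370],(800,600));cv2.imwrite('pics/m4.png',c)
E
```

```text
clock: 5.73
eef_pos: [303.7, 103.6, 163.6]
tcp_rot: [-3.139, -0.003, 2.765]
contact_force: [0.6, 0.7, -2.6]
opening: 0.367
grasp_force: 20.6
[303.67428812 103.56324988 163.55977276] [-3.13931944e+00 -2.68413216e-03  2.76463447e+00] [ 3.23996466e-01 -4.68857191e-02  2.29457294e+00 -7.83942272e-06
  8.97422822e-01 -8.69839828e-01]
```

View pics/m4.png

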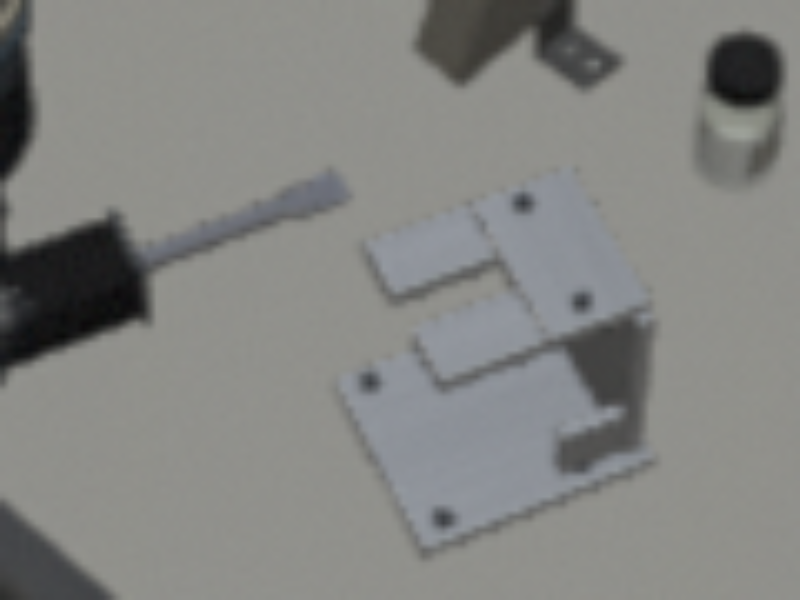

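Crop (6.67×): the tip is at (342,186). The left prong's front corners are at (362,245) and (395,302), the right prong's at (415,342) and (443,388), and the rear corners at (575,172) and (650,305).

```bash
python3 - <<'E'
from h import *
a,b,s=pickle.load(open('pics/s4.pkl','rb'))
C=lambda u,v,z=110:onz(ray(a,(250+(u+.5)/6.667-.5,200+(v+.5)/6.667-.5)),z)[:2]
P=[C(362,245),C(395,302),C(415,342),C(443,388)];B=[C(575,172),C(650,305)]
print(np.round(P+B,1))
M=(P[0]+P[3])/2;N=(P[1]+P[2])/2;R=(B[0]+B[1])/2;d=R-(M+N)/2;L=np.linalg.norm(d);d/=L
print(M,N,R,L,d,np.degrees(np.arctan2(d[1],d[0])),'seat',(M+N)/2+35*d,R-56*d)
t=C(342,186,174);sh=C(140,275,174);print('tip',t,'sh',sh,t-s['eef_pos'][:2])
y=np.array([-d[1],d[0]]);m=(M+N)/2;print('tip local',(t-m)@d,(t-m)@y,'dirang',np.degrees(np.arctan2(*(t-sh)[::-1])))
E
```

```text
[[463.   57.7]
 [452.3  29.8]
 [444.1  11.6]
 [436.1 -10.4]
 [546.9  20.9]
 [518.7 -42.5]]
[449.56056768  23.62200719] [448.16656508  20.67735992] [532.78099237 -10.81942555] 90.16150254113587 [ 0.93074565 -0.36566725] -21.448652453471233 seat [481.43966402   9.35132964] [480.65923616   9.65794071]
tip [444.31777632  49.65588396] sh [364.69754154  75.04567869] [140.6434882  -53.90736592]
tip local -14.289091095551788 23.939029718927745 dirang -17.68676504818155
```

```bash
python3 -m jog '[{"x":0,"y":0,"z":2.8,"spin":0,"grip":1},{"x":0,"y":0,"z":2.8,"spin":0,"grip":1},{"x":0,"y":0,"z":2.9,"spin":0,"grip":1},{"x":-2.4,"y":0,"z":0,"spin":0,"grip":1},{"x":-2.4,"y":0,"z":0,"spin":0,"grip":1},{"x":0,"y":0,"z":0,"spin":0,"grip":1},{"x":-0.2,"y":0,"z":-0.65,"spin":0,"grip":1},{"x":-0.28,"y":0,"z":-1.46,"spin":0,"grip":1},{"x":-0.28,"y":0,"z":-1.46,"spin":0,"grip":1},{"x":-0.68,"y":0,"z":-1.27,"spin":0,"grip":1},{"x":-0.68,"y":0,"z":-1.27,"spin":0,"grip":1},{"x":0,"y":0,"z":0,"spin":0,"grip":1}]'
python3 -m jog '[{"x":-0.99,"y":0,"z":-0.98,"spin":0,"grip":1},{"x":-0.99,"y":0,"z":-0.97,"spin":0,"grip":1},{"x":-1.18,"y":0,"z":-0.61,"spin":0,"grip":1},{"x":-1.18,"y":0,"z":-0.61,"spin":0,"grip":1},{"x":-1.22,"y":0,"z":-0.3,"spin":0,"grip":1},{"x":-1.22,"y":0,"z":-0.29,"spin":0,"grip":1},{"x":-1.18,"y":0,"z":-0.1,"spin":0,"grip":1},{"x":-1.17,"y":0,"z":-0.1,"spin":0,"grip":1},{"x":-0.5,"y":0,"z":0,"spin":0,"grip":1},{"x":0,"y":0,"z":0,"spin":0,"grip":1},{"x":0,"y":0,"z":0,"spin":0,"grip":1}]'
python3 - <<'E'
from h import *
from rig import *
s=sense();w=grab_frame('wrist');a=grab_frame('scene');b=grab_frame('side');pickle.dump((a,b,w,s),open('pics/s5.pkl','wb'))
c=cv2.resize(a['pixels'][190:290,280:380],(400,400));d=cv2.resize(b['pixels'][170:270,240:340],(400,400))
cv2.imwrite('pics/m5.png',np.hstack([c,d]))
E
```

```text
clock: 6.83
eef_pos: [370.6, 79.0, 143.0]
tcp_rot: [3.139, 0.003, 2.765]
contact_force: [2.2, -0.1, -1.1]
opening: 0.37
grasp_force: 20.6
clock: 7.75
eef_pos: [459.1, 42.8, 179.7]
tcp_rot: [-3.142, 0.0, 2.764]
contact_force: [0.8, -1.1, -1.0]
opening: 0.374
grasp_force: 22.9
```

View pics/m5.png

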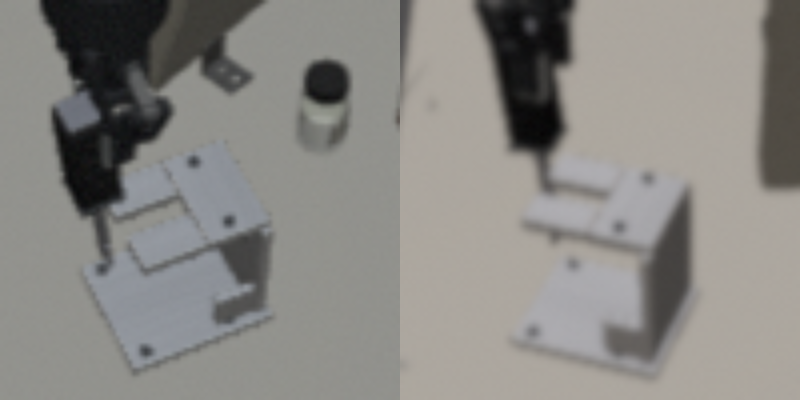

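The driver is nearly upright. In the scene crop the shoulder is at (97,210) and the tip at (108,262); in the side crop they're at (142,150) and (153,240). I triangulate the axis next.

```bash
python3 - <<'E'
from h import *
a,b,w,s=pickle.load(open('pics/s5.pkl','rb'))
S=lambda u,v:ray(a,(280+u/4,190+v/4)); D=lambda u,v:ray(b,(240+u/4,170+v/4))
sh=tri([S(96,210),D(143,150)]);tp=tri([S(108,262),D(153,240)]);print(sh,tp,tp-sh,np.linalg.norm(tp-sh))
d=np.array([.9307,-.3657]);y=np.array([.3657,.9307]);m=np.array([448.9,22.1])
for p in(sh,tp): print((p[:2]-m)@d,(p[:2]-m)@y,p[2])
p=s['eef_pos'];print('tcp',(p[:2]-m)@d,(p[:2]-m)@y)
print([ (pix(a,[457,43,z]).round(1),pix(b,[457,43,z]).round(1)) for z in (40,120,200)])
E
```

```text
[450.45554837  44.39785085 117.04614421] [456.55553131  40.25177315  46.09034179] [  6.09998294  -4.1460777  -70.95580242] 71.33810797359524
-6.706575187122213 21.321473826358652 117.046144212938
0.4868995530245725 19.69348306929275 46.09034179314128
tcp 1.900937488847436 22.996148247604374
[(array([306.4, 256. ]), array([278.5, 231.1])), (array([306.4, 238.6]), array([276.9, 208.4])), (array([306.3, 219.6]), array([275.2, 183.7]))]
```

Tilt is about 6° with the tip forward, and the shoulder is at z≈117. I back off, shift to the notch centre and enter slowly.

```bash
python3 -m jog '[{"x":1.5,"y":0,"z":-0.3,"spin":0,"grip":1},{"x":1.5,"y":0,"z":0,"spin":0,"grip":1},{"x":0,"y":-1.1,"z":0,"spin":0,"grip":1},{"x":0,"y":-1.1,"z":0,"spin":0,"grip":1},{"x":-1,"y":0,"z":0,"spin":0,"grip":1},{"x":-1,"y":0,"z":0,"spin":0,"grip":1},{"x":-1,"y":0,"z":0,"spin":0,"grip":1},{"x":0,"y":0,"z":0,"spin":0,"grip":1}]'
python3 -m jog '[{"x":-1,"y":0,"z":0,"spin":0,"grip":1},{"x":-1,"y":0,"z":0,"spin":0,"grip":1},{"x":-1,"y":0,"z":0,"spin":0,"grip":1},{"x":-1.2,"y":0,"z":0,"spin":0,"grip":1},{"x":0,"y":0,"z":0,"spin":0,"grip":1},{"x":0,"y":0,"z":0,"spin":0,"grip":1}]'
python3 - <<'E'
from h import *
from rig import *
s=sense();a=grab_frame('scene');b=grab_frame('side');pickle.dump((a,b,s),open('pics/s6.pkl','wb'))
c=cv2.resize(a['pixels'][190:290,280:380],(400,400));d=cv2.resize(b['pixels'][170:270,240:340],(400,400))
cv2.imwrite('pics/m6.png',np.hstack([c,d]));print(s['wrist_torque'])
E
```

```text
clock: 8.57
eef_pos: [453.6, 21.8, 183.3]
tcp_rot: [3.141, 0.002, 2.764]
contact_force: [0.7, 0.4, -1.1]
opening: 0.372
grasp_force: 22.9
clock: 9.07
eef_pos: [490.1, 6.9, 182.8]
tcp_rot: [-3.142, -0.0, 2.764]
contact_force: [-0.7, -0.5, -1.5]
opening: 0.372
grasp_force: 22.9
[ 0.01868717  0.03261374 -0.04853277]
```

View pics/m6.png

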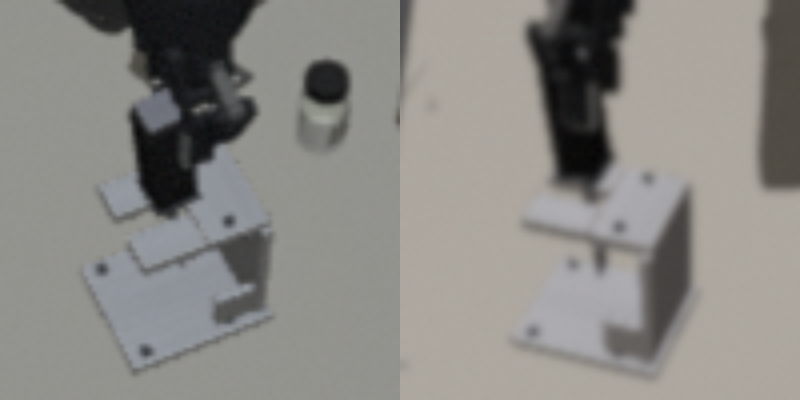

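The shaft is in the notch: seen through the plate in both views, with side tip near (600,268), and there's no contact force. Now I lower it gently.

```bash
python3 -m jog '[{"x":0,"y":0,"z":0.3,"spin":0,"grip":1},{"x":0,"y":0,"z":0.3,"spin":0,"grip":1},{"x":0,"y":0,"z":0,"spin":0,"grip":1},{"x":0,"y":0,"z":0,"spin":0,"grip":1}]'
python3 -m jog '[{"x":0,"y":0,"z":0.2,"spin":0,"grip":1},{"x":0,"y":0,"z":0,"spin":0,"grip":1},{"x":0,"y":0,"z":0,"spin":0,"grip":1}]'
python3 -m jog '[{"x":0,"y":0,"z":0.2,"spin":0,"grip":1},{"x":0,"y":0,"z":0,"spin":0,"grip":1},{"x":0,"y":0,"z":0,"spin":0,"grip":1}]'
```

```text
clock: 9.5
eef_pos: [489.2, 7.3, 176.7]
tcp_rot: [-3.141, -0.001, 2.765]
contact_force: [-0.7, 0.1, -1.0]
opening: 0.371
grasp_force: 22.9
clock: 9.75
eef_pos: [489.5, 7.2, 174.9]
tcp_rot: [-3.142, -0.0, 2.765]
contact_force: [-0.4, -0.3, -1.1]
opening: 0.367
grasp_force: 22.9
clock: 10.0
eef_pos: [489.5, 7.1, 172.9]
tcp_rot: [-3.141, -0.0, 2.765]
contact_force: [-0.0, 0.4, -1.3]
opening: 0.371
grasp_force: 22.9
```

```bash
for i in 1 ; do python3 -m jog '[{"x":0,"y":0,"z":0.2,"spin":0,"grip":1},{"x":0,"y":0,"z":0.2,"spin":0,"grip":1},{"x":0,"y":0,"z":0,"spin":0,"grip":1},{"x":0,"y":0,"z":0,"spin":0,"grip":1}]'; 
python3 -m jog '[{"x":0,"y":0,"z":0.2,"spin":0,"grip":1},{"x":0,"y":0,"z":0,"spin":0,"grip":1},{"x":0,"y":0,"z":0,"spin":0,"grip":1}]';
python3 -m jog '[{"x":0,"y":0,"z":0.15,"spin":0,"grip":1},{"x":0,"y":0,"z":0,"spin":0,"grip":1},{"x":0,"y":0,"z":0,"spin":0,"grip":1}]'; done | grep -E "eef|contact"
```

```text
eef_pos: [489.4, 7.1, 168.8]
contact_force: [0.9, 0.2, -0.7]
eef_pos: [489.5, 7.2, 166.9]
contact_force: [0.5, 0.1, -1.7]
eef_pos: [489.5, 7.1, 165.4]
contact_force: [0.0, -0.5, -0.8]
```

```bash
{ python3 -m jog '[{"x":0,"y":0,"z":0.15,"spin":0,"grip":1},{"x":0,"y":0,"z":0,"spin":0,"grip":1},{"x":0,"y":0,"z":0,"spin":0,"grip":1}]'; 
python3 -m jog '[{"x":0,"y":0,"z":0.15,"spin":0,"grip":1},{"x":0,"y":0,"z":0,"spin":0,"grip":1},{"x":0,"y":0,"z":0,"spin":0,"grip":1}]';
python3 -m jog '[{"x":0,"y":0,"z":0.15,"spin":0,"grip":1},{"x":0,"y":0,"z":0,"spin":0,"grip":1},{"x":0,"y":0,"z":0,"spin":0,"grip":1}]'; } | grep -E "eef|contact"
```

```text
eef_pos: [489.5, 7.1, 163.9]
contact_force: [0.4, 0.1, -2.0]
eef_pos: [489.6, 7.1, 162.4]
contact_force: [-0.7, -1.1, -0.9]
eef_pos: [490.3, 7.0, 161.8]
contact_force: [-1.3, -1.7, 5.5]
```

```bash
python3 -m jog '[{"x":0,"y":0,"z":0.15,"spin":0,"grip":1},{"x":0,"y":0,"z":0,"spin":0,"grip":1},{"x":0,"y":0,"z":0,"spin":0,"grip":0.55},{"x":0,"y":0,"z":0,"spin":0,"grip":0.45},{"x":0,"y":0,"z":0,"spin":0,"grip":0.2},{"x":0,"y":0,"z":0,"spin":0,"grip":0.2},{"x":0,"y":0,"z":0,"spin":0,"grip":0.2},{"x":0,"y":0,"z":0,"spin":0,"grip":0.2},{"x":0,"y":0,"z":0,"spin":0,"grip":0.2}]'
python3 -m jog '[{"x":0,"y":0,"z":-3,"spin":0,"grip":0.2},{"x":0,"y":0,"z":-3,"spin":0,"grip":0.2},{"x":0,"y":0,"z":-3,"spin":0,"grip":0.2},{"x":0,"y":0,"z":0,"spin":0,"grip":0.2},{"x":0,"y":0,"z":0,"spin":0,"grip":0.2}]'
python3 - <<'E'
from h import *
from rig import *
s=sense();w=grab_frame('wrist');a=grab_frame('scene');b=grab_frame('side');pickle.dump((a,b,w,s),open('pics/s7.pkl','wb'))
c=cv2.resize(a['pixels'][190:290,290:370],(320,400));d=cv2.resize(b['pixels'][170:270,250:330],(320,400))
e=np.zeros((200,640,3),np.uint8);e[:,:]=cv2.resize(w['pixels'][150:350,:],(640,200))
cv2.imwrite('pics/m7.png',np.vstack([np.hstack([c,d]),e]))
E
```

```text
clock: 12.33
eef_pos: [489.5, 7.2, 159.4]
tcp_rot: [-3.141, -0.0, 2.765]
contact_force: [-0.1, 0.5, -0.5]
opening: 0.8
grasp_force: 0.0
clock: 12.75
eef_pos: [490.7, 7.2, 251.1]
tcp_rot: [3.14, 0.003, 2.765]
contact_force: [0.4, -0.0, -1.1]
opening: 0.798
grasp_force: 0.0
```

View pics/m7.png

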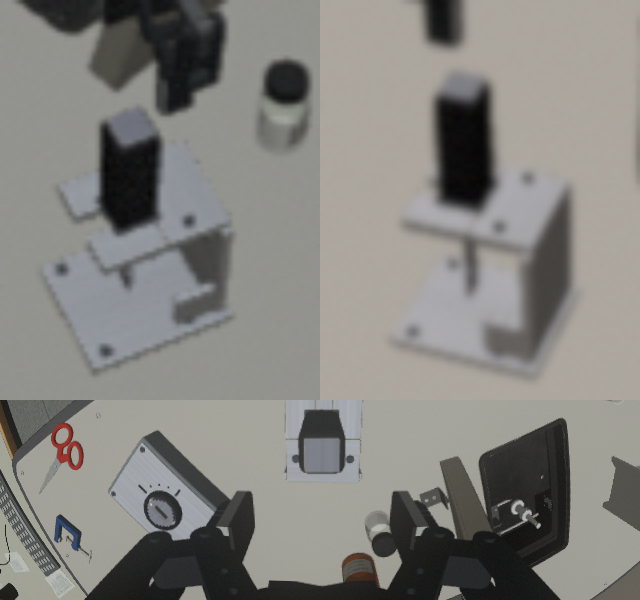

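Step 1 is done: the driver hangs upright and released. In the scene crop its butt is at (133,125), in the side crop at (463,85), and in the wrist frame at (322,205). The selector is visible at wrist (161,258). Next I measure the butt centre, and the selector from this frame.

```bash
python3 - <<'E'
from h import *
a,b,w,s=pickle.load(open('pics/s7.pkl','rb'))
g=cv2.cvtColor(w['pixels'],cv2.COLOR_BGR2GRAY)
m=((g>95)).astype(np.uint8);m2=np.zeros_like(m);m2[183:226,298:346]=m[183:226,298:346]
n,l,st,ce=cv2.connectedComponentsWithStats(m2,connectivity=4)
for i in range(1,n):
    if st[i,4]>100: print(st[i],ce[i],onz(wray(w,s,ce[i]),200))
S=ray(a,(290+133/4,190+125/4));D=ray(b,(250+143/4,170+86/4));print('scene/side butt',onz(S,200),onz(D,200),tri([S,D]))
print('sel',onz(wray(w,s,(161,258)),64),'qpos',s['qpos'])
# print coarse gray around selector
print(g[232:286:2,136:190:2])
E
```

```text
[ 298  188   48   38 1427] [321.57252978 206.95304835] [482.53197762   9.3136284  200.        ]
scene/side butt [481.69602144   9.49413219 200.        ] [483.51108774   7.77725967 200.        ] [483.3009771   10.84625521 197.57857411]
sel [ 513.48670017 -231.31124162   64.        ] qpos [ 1.15883108e-02  1.19354928e-01  1.89336970e+00  8.55580408e-06
  1.12515798e+00 -1.18243889e+00]
[[166 166 164 166 168 165 162 167 165 166 164 169 166 166 166 170 165 167
  167 166 166 168 166 123 109 108  87]
 [167 155 162 165 166 168 165 142 166 165 167 100 163 165 165 166 170 164
  166 167 166 164 166 167 120 110 108]
 [164 110  58 155 165 167 168  79 162 167 166 166 164 169 166 166 111 169
  167 164 167 167 165 166 167 135 112]
 [166 163 123  64 159 166 168 169 166 163 167 166 165 164 167 166 128 167
  168 166 165 164 166 166 168 165 136]
 [165 165 163 129  58 153 166 167 168 161 121 114 110 130 151 167 165 167
  167 171 167  78 119 166 164 167 165]
 [164 164 166 162 116  69 166 161  68  56  47  46  43  45  44  67 160 166
  166 166 125  50 163 166 165 164 167]
 [165 165 164 165 163 168 158  49  
[... 1638 characters left out ...]
 135 166 168 168 165]
 [160 159 139 162 163 157 164 160  85  44  75 125 115 123 124 124 123 120
  116  72  42  77 166 162 166 166 166]
 [160 160 159 138 163 163 158 163 158 101  50  51  42  86  73  83 101  41
   44  42  78 162 166 167 163 165 168]
 [161 161 160 159 140 160 161 158 161 159 155  80  47  45  39  41  43  43
   48 113 163 163 162 166 165 163 165]
 [159 159 160 159 160 134 160 162 156 155 159 125 115  84  92  90 128 131
  159 160 166 162 163 161 165 165 164]
 [160 159 159 161 160 161 134 125  80  41  43  38  41  41  39  60 121 156
  158 160 161 165 162 162 162 164 166]
 [161 160 160 160 159  88  54  39  40  42  41  40  39  39  39  39  40 105
  157 159 159 160 166 162 164 161 164]]
```

```bash
cat >> h.py <<'E'
def slot(w,s,c,r=17,z=64,th=95):
    g=cv2.cvtColor(w['pixels'],cv2.COLOR_BGR2GRAY);u0,v0=wpix(w,s,c).round().astype(int)
    m=np.zeros_like(g);cv2.circle(m,(u0,v0),r,1,-1);m=(m&(g<th)).astype(np.uint8)
    n,l,st,ce=cv2.connectedComponentsWithStats(m)
    for i in range(1,n):
        if st[i,4]<15: continue
        P=np.array([onz(wray(w,s,q),z)[:2] for q in np.argwhere(l==i)[:,::-1].astype(float)])
        mu=P.mean(0);U=np.linalg.svd(P-mu,full_matrices=False)[2];sp=np.ptp((P-mu)@U.T,axis=0)
        print(st[i],ce[i].round(1),'world',mu.round(1),'mid',(mu+U.T@(((P-mu)@U.T).max(0)+((P-mu)@U.T).min(0))/2).round(1),'ang',np.degrees(np.arctan2(U[0,1],U[0,0])).round(1),'size',sp.round(1))
E
python3 - <<'E'
from h import *
a,b,w,s=pickle.load(open('pics/s7.pkl','rb'))
g=cv2.cvtColor(w['pixels'],cv2.COLOR_BGR2GRAY)
print('row205',g[205,290:356:2],'col322',g[176:236:2,322])
for v in (195,205,215): print(g[v,296:312],g[v,334:350])
for p in [(322,205)]: print(onz(wray(w,s,p),200))
slot(w,s,[516,-237.5,64])
E
```

```text
row205 [162 151 104  68  87  51  56 130 128 128 129 128 129 127 130 127 126 126
 129 131 130 129 128 123 122  57  52  60 158 146 107 148 160] col322 [ 50  49  51  51  53  56 100 125 126 126 125 127 124 125 126 125 127 124
 126 125 126 123 124  96 150 161 162 164 158 163]
[166 155  95  60  52  55  57  75 126 128 128 128 128 129 128 128] [127 127 123 125 123  96  66  53  53  52  63 131 169 170 169 169]
[ 68  79  87  60  51  54  56  74 130 131 128 126 128 129 129 129] [128 126 123 125 122  92  57  54  52  52  60 125 158 150 146 107]
[166 167 165  97  61  54  55  69 124 128 130 129 129 129 129 129] [127 125 125 126 123  90  56  51  52  51  98 142 165 165 165 165]
[481.38013686  10.07118201 200.        ]
[144 244  33  35 310] [159.8 257.3] world [ 512.2 -233.2] mid [ 515.3 -236.1] ang 104.4 size [57.2 44. ]
[155 256  13  13  55] [160.7 261.8] world [ 518.3 -235.2] mid [ 518.2 -235.1] ang 19.1 size [21.9  5.5]
```

```bash
python3 -m jog '[{"x":0.85,"y":-0.05,"z":0,"spin":0,"grip":0.2},{"x":0,"y":0,"z":3,"spin":0,"grip":0.2},{"x":0,"y":0,"z":3,"spin":0,"grip":0.2},{"x":0,"y":0,"z":2,"spin":0,"grip":0.2},{"x":0,"y":0,"z":1.1,"spin":0,"grip":0.2},{"x":0,"y":0,"z":0,"spin":0,"grip":0.4},{"x":0,"y":0,"z":0,"spin":0,"grip":0.5},{"x":0,"y":0,"z":0,"spin":0,"grip":0.6},{"x":0,"y":0,"z":0,"spin":0,"grip":1},{"x":0,"y":0,"z":0,"spin":0,"grip":1},{"x":0,"y":0,"z":0,"spin":0,"grip":1},{"x":0,"y":0,"z":0,"spin":0,"grip":1},{"x":0,"y":0,"z":0,"spin":0,"grip":1}]' 70
python3 -m jog '[{"x":0,"y":0,"z":-0.4,"spin":0,"grip":1},{"x":0,"y":0,"z":-0.5,"spin":0,"grip":1},{"x":0,"y":0,"z":0,"spin":0,"grip":1},{"x":1.5,"y":0,"z":0,"spin":0,"grip":1},{"x":1.5,"y":0,"z":0,"spin":0,"grip":1},{"x":1.5,"y":0,"z":0,"spin":0,"grip":1},{"x":1.5,"y":0,"z":0,"spin":0,"grip":1},{"x":1.5,"y":0,"z":0,"spin":0,"grip":1},{"x":0,"y":0,"z":-3,"spin":0,"grip":1},{"x":0,"y":0,"z":-3,"spin":0,"grip":1},{"x":0,"y":0,"z":-3,"spin":0,"grip":1},{"x":0,"y":0,"z":-3,"spin":0,"grip":1},{"x":0,"y":0,"z":0,"spin":0,"grip":1}]'
```

```text
clock: 13.98
eef_pos: [482.0, 9.8, 159.2]
tcp_rot: [3.141, 0.001, 2.765]
contact_force: [-0.1, -0.8, 6.1]
opening: 0.368
grasp_force: 70.1
clock: 15.07
eef_pos: [414.5, 37.7, 293.0]
tcp_rot: [3.138, 0.008, 2.765]
contact_force: [1.3, 0.4, -0.4]
opening: 0.364
grasp_force: 69.8
```

```bash
python3 -m jog '[{"x":0,"y":0,"z":0,"spin":0.117,"grip":1},{"x":0,"y":0,"z":0,"spin":0.117,"grip":1},{"x":0,"y":0,"z":0,"spin":0.117,"grip":1},{"x":0,"y":0,"z":0,"spin":0.117,"grip":1},{"x":0,"y":0,"z":0,"spin":0.117,"grip":1},{"x":0,"y":0,"z":0,"spin":0.117,"grip":1},{"x":0,"y":0,"z":0,"spin":0.117,"grip":1},{"x":0,"y":0,"z":0,"spin":0.117,"grip":1},{"x":-3.7,"y":0.31,"z":0,"spin":0,"grip":1},{"x":-3.7,"y":0.31,"z":0,"spin":0,"grip":1},{"x":-3.7,"y":0.31,"z":0,"spin":0,"grip":1},{"x":-3.7,"y":0.31,"z":0,"spin":0,"grip":1},{"x":-3.7,"y":0.31,"z":0,"spin":0,"grip":1},{"x":-3.7,"y":0.31,"z":0,"spin":0,"grip":1},{"x":-3.7,"y":0.31,"z":0,"spin":0,"grip":1},{"x":-3.7,"y":0.31,"z":0,"spin":0,"grip":1},{"x":-3.7,"y":0.31,"z":0,"spin":0,"grip":1},{"x":-3.7,"y":0.31,"z":0,"spin":0,"grip":1},{"x":0,"y":0,"z":0,"spin":0,"grip":1},{"x":0,"y":0,"z":0,"spin":0,"grip":1}]'
python3 - <<'E'
from h import *
from rig import *
s=sense();w=grab_frame('wrist');a=grab_frame('scene');b=grab_frame('side');pickle.dump((a,b,w,s),open('pics/s8.pkl','wb'))
print(wpix(w,s,[518,-236,64]),s['qpos'])
for c in ([517,-236,64],):
  for r in (16,13): slot(w,s,c,r)
g=cv2.cvtColor(w['pixels'],cv2.COLOR_BGR2GRAY);u,v=wpix(w,s,[517,-236,64]).astype(int)
print(g[v-34:v+34:2,u-34:u+34:2])
E
```

```text
clock: 16.73
eef_pos: [535.9, -314.0, 285.9]
tcp_rot: [-3.14, -0.001, 1.826]
contact_force: [-0.0, 0.5, -1.6]
opening: 0.367
grasp_force: 69.8
[325.23996366 101.55326737] [-5.32368706e-01  3.02718141e-01  1.58061449e+00 -6.56283449e-05
  1.25999015e+00 -7.88037879e-01]
[317 101  19   6  89] [325.9 103.5] world [ 519.3 -238. ] mid [ 519.4 -238. ] ang -160.2 size [21.   5.7]
[317 101  19   6  89] [325.9 103.5] world [ 519.3 -238. ] mid [ 519.4 -238. ] ang -160.2 size [21.   5.7]
[[177 176 176 ... 172 171 173]
 [176 178 176 ... 180 180 179]
 [177 178 177 ... 177 176 176]
 ...
 [170 170 172 ... 174 175 174]
 [175 173 172 ... 169 168 169]
 [173 172 174 ... 170 170 170]]
```

```bash
python3 -m jog '[{"x":0,"y":0,"z":0,"spin":-0.09,"grip":1},{"x":2.57,"y":0.34,"z":0,"spin":0,"grip":1},{"x":2.57,"y":0.34,"z":0,"spin":0,"grip":1},{"x":2.57,"y":0.34,"z":0,"spin":0,"grip":1},{"x":0,"y":0,"z":2.5,"spin":0,"grip":1},{"x":0,"y":0,"z":2.5,"spin":0,"grip":1},{"x":0,"y":0,"z":2.2,"spin":0,"grip":1},{"x":0,"y":0,"z":0,"spin":0,"grip":1},{"x":0,"y":0,"z":0,"spin":0,"grip":1},{"x":0,"y":0,"z":0,"spin":0,"grip":1}]'
python3 - <<'E'
from h import *
from rig import *
s=sense();w=grab_frame('wrist');a=grab_frame('scene');b=grab_frame('side');pickle.dump((a,b,w,s),open('pics/s9.pkl','wb'))
print(s['eef_pos'],s['tcp_rot'])
for n,f in (('scene',a),('side',b)):
    print(n,[pix(f,[519.3,-238,z]).round(1) for z in (64,75,100,156)])
    hsv=f['pixels']
    g=cv2.cvtColor(f['pixels'],cv2.COLOR_BGR2GRAY)
    for z in (68,80,95,110,125,140,150):
        u,v=pix(f,[519.3,-238,z]).round().astype(int);print(z,(u,v),g[v,u-9:u+10])
E
```

```text
clock: 17.72
eef_pos: [520.0, -236.2, 216.9]
tcp_rot: [3.14, 0.001, 1.919]
contact_force: [0.3, 0.1, -1.7]
opening: 0.364
grasp_force: 69.8
[ 520.01451343 -236.24476454  216.91896296] [3.14044638e+00 1.06524920e-03 1.91947709e+00]
scene [array([406.1, 300.6]), array([406.8, 298.4]), array([408.3, 293.3]), array([411.9, 281.3])]
68 (np.int64(406), np.int64(300)) [ 96 115 116 115 117 116 110  83  37  51  88 110 115 115 115 117 106  59
  31]
80 (np.int64(407), np.int64(297)) [121 118 116 114 115 114 111  96  76  88 102 109 116 108  77  41  59 110
 147]
95 (np.int64(408), np.int64(294)) [ 61  88  98 109 113 116 108  89  88  87  85  74  42  73 120 150 150 148
 148]
110 (np.int64(409), np.int64(291)) [101  85  79  80  80  83  82  60  63  73 108 151 155 154 153 150 147 148
 148]
125 (np.int64(410), np.int64(288)) [152 151 153 156 156 145  99  60  62  73 111 151 153 154 153 150 150 149
 149]
140 (np.int64(411), np.int64(285)) [153 150 154 156 156 142  86  60  64  89 128 143 136 110  84 116 149 150
 151]
150 (np.int64(412), np.int64(283)) [152 152 154 152 149 128  59  45  52  52  42  25  24  
[... 217 characters left out ...]
 120 126 120
 100]
80 (np.int64(305), np.int64(300)) [ 66  78 103 119 129 127 123 118 117 121 126 128 129 127 124 116 100  77
  74]
95 (np.int64(304), np.int64(296)) [174 158 126 108 116 118 104  84  71  65  66  66  72  85 104 124 142 157
 167]
110 (np.int64(304), np.int64(291)) [161 164 166 170 175 176 172 152 117  86  73  93 130 159 172 177 178 177
 178]
125 (np.int64(304), np.int64(286)) [172 172 173 172 171 170 163 140 105  80  75 100 139 161 165 166 171 172
 172]
140 (np.int64(304), np.int64(282)) [172 172 173 172 172 171 161 135 100  78  80 109 147 166 171 171 171 170
 169]
150 (np.int64(304), np.int64(278)) [173 173 170 158 134 107  91  80  68  63  70 101 140 160 169 171 171 172
 172]
```

```bash
{ python3 -m jog '[{"x":-0.1,"y":-0.08,"z":0.8,"spin":0,"grip":1},{"x":0,"y":0,"z":0.6,"spin":0,"grip":1},{"x":0,"y":0,"z":0,"spin":0,"grip":1},{"x":0,"y":0,"z":0,"spin":0,"grip":1}]';
python3 -m jog '[{"x":0,"y":0,"z":0.3,"spin":0,"grip":1},{"x":0,"y":0,"z":0,"spin":0,"grip":1},{"x":0,"y":0,"z":0,"spin":0,"grip":1}]';
python3 -m jog '[{"x":0,"y":0,"z":0.3,"spin":0,"grip":1},{"x":0,"y":0,"z":0,"spin":0,"grip":1},{"x":0,"y":0,"z":0,"spin":0,"grip":1}]'; } | grep -E "eef|contact"
```

```text
eef_pos: [518.6, -237.6, 200.8]
contact_force: [-0.0, -0.8, -1.0]
eef_pos: [519.0, -237.7, 198.4]
contact_force: [0.7, -0.1, -1.1]
eef_pos: [518.9, -237.6, 195.3]
contact_force: [1.0, 0.8, -1.6]
```

```bash
{ python3 -m jog '[{"x":0,"y":0,"z":0.2,"spin":0,"grip":1},{"x":0,"y":0,"z":0,"spin":0,"grip":1},{"x":0,"y":0,"z":0,"spin":0,"grip":1}]';
python3 -m jog '[{"x":0,"y":0,"z":0.2,"spin":0,"grip":1},{"x":0,"y":0,"z":0,"spin":0,"grip":1},{"x":0,"y":0,"z":0,"spin":0,"grip":1}]'; } | grep -E "eef|contact"
```

```text
eef_pos: [518.9, -237.6, 193.4]
contact_force: [-0.0, -0.2, -0.9]
eef_pos: [518.9, -237.6, 191.4]
contact_force: [0.4, -0.4, -1.6]
```

The blade is in the slot: it went down to a tip height of about 57 mm with no resistance. Now the clockwise turn.

```bash
python3 -m jog '[{"x":0,"y":0,"z":0,"spin":0.08,"grip":1},{"x":0,"y":0,"z":0,"spin":0.08,"grip":1},{"x":0,"y":0,"z":0,"spin":0.08,"grip":1},{"x":0,"y":0,"z":0,"spin":0.08,"grip":1},{"x":0,"y":0,"z":0,"spin":0.08,"grip":1},{"x":0,"y":0,"z":0,"spin":0.08,"grip":1},{"x":0,"y":0,"z":0,"spin":0.08,"grip":1},{"x":0,"y":0,"z":0,"spin":0.08,"grip":1},{"x":0,"y":0,"z":0,"spin":0.08,"grip":1},{"x":0,"y":0,"z":0,"spin":0.08,"grip":1},{"x":0,"y":0,"z":0,"spin":0.08,"grip":1},{"x":0,"y":0,"z":0,"spin":0.08,"grip":1},{"x":0,"y":0,"z":0,"spin":0.08,"grip":1},{"x":0,"y":0,"z":0,"spin":0.08,"grip":1},{"x":0,"y":0,"z":0,"spin":0.08,"grip":1},{"x":0,"y":0,"z":0,"spin":0.08,"grip":1},{"x":0,"y":0,"z":0,"spin":0.08,"grip":1},{"x":0,"y":0,"z":0,"spin":0.08,"grip":1},{"x":0,"y":0,"z":0,"spin":0,"grip":1}]'
t(){ python3 -c "from rig import *;s=sense();print(s['wrist_torque'],s['qpos'][5])"; }; t
python3 -m jog '[{"x":0,"y":0,"z":0,"spin":0.06,"grip":1},{"x":0,"y":0,"z":0,"spin":0.06,"grip":1},{"x":0,"y":0,"z":0,"spin":0.06,"grip":1},{"x":0,"y":0,"z":0,"spin":0,"grip":1}]' | grep -E "tcp|contact"; t
python3 -m jog '[{"x":0,"y":0,"z":0,"spin":0.05,"grip":1},{"x":0,"y":0,"z":0,"spin":0.05,"grip":1},{"x":0,"y":0,"z":0,"spin":0,"grip":1}]' | grep -E "tcp|contact"; t
```

```text
clock: 20.78
eef_pos: [519.6, -236.9, 191.5]
tcp_rot: [-3.141, -0.002, 0.475]
contact_force: [3.2, 4.6, -1.0]
opening: 0.366
grasp_force: 69.8
[ 1.31285916 -0.79815478  0.05311787] 0.6633832785749808
tcp_rot: [-3.141, -0.002, 0.298]
contact_force: [3.4, 4.5, -2.2]
[ 1.3966743  -0.93669777  0.11253588] 0.8406227229469887
tcp_rot: [-3.141, -0.002, 0.198]
contact_force: [3.9, 5.1, -2.6]
[ 1.36586839 -0.99547931  0.11785151] 0.9399693287384259
```

```bash
t(){ python3 -c "from rig import *;s=sense();print(s['wrist_torque'],s['tcp_rot'][2],s['clock'])"; }
python3 -m jog '[{"x":0,"y":0,"z":0,"spin":0.03,"grip":1},{"x":0,"y":0,"z":0,"spin":0.03,"grip":1},{"x":0,"y":0,"z":0,"spin":0,"grip":1}]' | grep -E "contact"; t
python3 -m jog '[{"x":0,"y":0,"z":0,"spin":0.03,"grip":1},{"x":0,"y":0,"z":0,"spin":0.03,"grip":1},{"x":0,"y":0,"z":0,"spin":0,"grip":1}]' | grep -E "contact"; t
```

```text
contact_force: [3.5, 4.4, -2.1]
[ 1.40968731 -1.09974324  0.08639775] 0.13949579137801393 21.6167
contact_force: [3.6, 4.8, -2.0]
[ 1.38375219 -1.14599839  0.01283834] 0.07948654045352721 21.8667
```

```bash
t(){ python3 -c "from rig import *;s=sense();print(s['wrist_torque'],s['tcp_rot'][2],s['clock'],s['joint_efforts'][5])"; }
python3 -m jog '[{"x":0,"y":0,"z":0,"spin":0.03,"grip":1},{"x":0,"y":0,"z":0,"spin":0.03,"grip":1},{"x":0,"y":0,"z":0,"spin":0,"grip":1}]' | grep -E "contact"; t
python3 -m jog '[{"x":0,"y":0,"z":0,"spin":0.03,"grip":1},{"x":0,"y":0,"z":0,"spin":0.03,"grip":1},{"x":0,"y":0,"z":0,"spin":0,"grip":1}]' | grep -E "contact"; t
python3 - <<'E'
from h import *
from rig import *
a=grab_frame('scene');b=grab_frame('side');pickle.dump((a,b),open('pics/s10.pkl','wb'))
f0=pickle.load(open('pics/scene0.pkl','rb'));g0=pickle.load(open('pics/side0.pkl','rb'))
np.set_printoptions(linewidth=250)
for f in (f0,a): print(cv2.cvtColor(f['pixels'],cv2.COLOR_BGR2GRAY)[290:313,392:418])
E
```

```text
contact_force: [3.1, 3.9, -3.0]
[ 1.32770822 -1.25573107  0.1591438 ] 0.019669241240069413 22.1167 0.6539803929626942
contact_force: [4.1, 4.5, -3.2]
[ 1.27985754 -1.28318176  0.2019185 ] -0.04012814263477971 22.3667 0.7657996751368046
[[137 140 137 136 137 138 138 138 137 135 135 139 140 139 137 135 138 140 139 137 137 137 138 134 134 132]
 [138 138 137 136 138 137 135 125  92  77  71  70  73  75  78  91 121 136 136 138 137 139 138 135 133 132]
 [138 137 140 137 138 125  91  64  40  30  28  29  37  44  47  45  60  78  98 117 135 139 136 134 133 133]
 [138 135 138 138 123  74  42  27  25  42  56  74  97  97  92  70  44  42  50  71 108 136 138 134 132 133]
 [138 138 137 122  74  35  27  53  79  88  97 100 106 106 104 101  97  90  67  37  66 108 132 134 132 131]
 [137 137 122  73  36  41  77 102 103 104 105 103 102 102 102 103 106 104  90  45  35  66 106 132 133 132]
 [139 131  99  38  48  86 107 107 106 105 104 103 104 101 100  98  99 101 102  85  40  33  72 114 132 133]
 [136 125  76  43  83 116 108 105 103 103 103 103 100  89  78  87  92  96 102  97  69  35  53 101 131 133]
 [104 11
[... 3359 characters left out ...]
 119 119 119 119 117 114 103  87  78  65  35  44 101 152]
 [139 153 142  82  33  19  30  32  54  77  88  95 112 119 114 108 103  87  78  63  48  36  31  70 125 151]
 [124 155 154 134  82  33  18  21  32  44  51  57  75  88  85  77  71  59  49  37  30  27  55 109 147 152]
 [146 154 157 153 131  83  33   8  22  27  32  34  42  47  46  44  39  37  32  21  26  48  97 144 154 152]
 [153 153 156 155 151 134  84  38  19  14  20  22  29  23  28  28  25  22  18  25  59 106 142 151 152 150]
 [153 155 154 152 152 155 140 106  64  41  35  20  14  17  18  13  18  30  38  66 106 144 150 153 152 151]
 [154 154 146 122 121 155 156 151 138 115 104  67  52  52  53  53  65  87 109 140 145 151 150 151 152 150]]
```

The white dot has moved from (403,306) to (398,298) in the scene picture. I check its angle.

```bash
python3 - <<'E'
from h import *
a,b=pickle.load(open('pics/s10.pkl','rb'));f0=pickle.load(open('pics/scene0.pkl','rb'))
c=onz(ray(a,(405,300.3)),64)[:2]
def dot(f,u,v,th):
    g=cv2.cvtColor(f['pixels'],cv2.COLOR_BGR2GRAY).astype(float)
    k=np.clip(g[v-3:v+4,u-3:u+4]-th,0,None);Y,X=np.mgrid[v-3:v+4,u-3:u+4]
    p=np.array([(k*X).sum(),(k*Y).sum()])/k.sum();q=onz(ray(f,p),64)[:2];return p,q
for n,f,u,v,th in(('0',f0,403,306,108),('1',a,398,298,124)):
    p,q=dot(f,u,v,th);d=q-c;print(n,p,q,c,np.degrees(np.arctan2(d[1],d[0])),np.linalg.norm(d))
# box orientation via left mark/front edge
E
```

```text
0 [402.90277778 305.70833333] [ 502.53740899 -240.63089556] [ 518.11208969 -235.48002252] -161.69986777825073 16.404333931240426
1 [398.00854701 297.52991453] [ 512.4100491  -218.19400507] [ 518.11208969 -235.48002252] 108.25587977492938 18.20218849702995
```

The selector has turned 90°, to its stop. I relax the blade within its play, lift, and move in front of the notch.

```bash
python3 -m jog '[{"x":0,"y":0,"z":0,"spin":-0.1,"grip":1},{"x":0,"y":0,"z":0,"spin":-0.1,"grip":1},{"x":0,"y":0,"z":-0.5,"spin":0,"grip":1},{"x":0,"y":0,"z":-1,"spin":0,"grip":1},{"x":0,"y":0,"z":-2.3,"spin":0,"grip":1},{"x":0,"y":0,"z":-2.3,"spin":0,"grip":1},{"x":0,"y":0,"z":-2.3,"spin":0,"grip":1},{"x":0,"y":0,"z":0,"spin":0.11,"grip":1},{"x":0,"y":0,"z":0,"spin":0.11,"grip":1},{"x":0,"y":0,"z":0,"spin":0.11,"grip":1},{"x":0,"y":0,"z":0,"spin":0.11,"grip":1},{"x":0,"y":0,"z":0,"spin":0.097,"grip":1},{"x":0,"y":0,"z":0,"spin":0,"grip":1}]'
python3 -m jog '[{"x":-2.5,"y":-2.7,"z":0,"spin":0,"grip":1},{"x":-2.5,"y":-2.7,"z":0,"spin":0,"grip":1},{"x":-2.5,"y":-2.7,"z":0,"spin":0,"grip":1},{"x":-2.5,"y":-2.7,"z":0,"spin":0,"grip":1},{"x":-2.5,"y":-2.7,"z":0,"spin":0,"grip":1},{"x":-2.5,"y":-2.7,"z":0,"spin":0,"grip":1},{"x":-2.5,"y":-2.7,"z":0,"spin":0,"grip":1},{"x":-2.5,"y":-2.7,"z":0,"spin":0,"grip":1},{"x":0,"y":0,"z":0,"spin":0,"grip":1},{"x":0,"y":0,"z":0,"spin":0,"grip":1},{"x":0,"y":0,"z":0,"spin":0,"grip":1}]'
python3 - <<'E'
from h import *
from rig import *
s=sense();w=grab_frame('wrist');a=grab_frame('scene');b=grab_frame('side');pickle.dump((a,b,w,s),open('pics/s11.pkl','wb'))
np.set_printoptions(linewidth=250)
x,y,z=s['eef_pos']
for n,f in (('scene',a),('side',b)):
    g=cv2.cvtColor(f['pixels'],cv2.COLOR_BGR2GRAY).astype(float)
    for h in (-25,-35,-60,-75,-90,-105,-120,-130,-140):
        p=pix(f,[x,y,z+h]);u,v=p.round().astype(int);k=g[v,u-14:u+15];bg=np.percentile(k,80)
        wt=np.clip(bg-25-k,0,None);c=(wt*np.arange(u-14,u+15)).sum()/max(wt.sum(),1)
        print(n,h,p.round(1),'dark centre',c.round(1),'off',(c-p[0]).round(2),'w',(k<bg-25).sum())
E
```

```text
clock: 23.55
eef_pos: [518.6, -238.2, 276.5]
tcp_rot: [3.141, -0.0, -0.385]
contact_force: [-0.1, 0.6, -0.9]
opening: 0.368
grasp_force: 70.2
clock: 24.47
eef_pos: [413.2, 36.6, 276.1]
tcp_rot: [3.141, -0.001, -0.376]
contact_force: [0.2, -0.3, -1.3]
opening: 0.362
grasp_force: 70.5
scene -25 [295.3 218.5] dark centre 294.2 off -1.16 w 16
scene -35 [295.4 221.1] dark centre 294.2 off -1.2 w 16
scene -60 [295.6 227.5] dark centre 294.8 off -0.78 w 14
scene -75 [295.7 231.3] dark centre 293.4 off -2.3 w 6
scene -90 [295.8 234.9] dark centre 294.9 off -0.88 w 5
scene -105 [295.9 238.6] dark centre 295.7 off -0.16 w 5
scene -120 [296.  242.1] dark centre 295.9 off -0.07 w 5
scene -130 [296.  244.4] dark centre 298.9 off 2.88 w 7
scene -140 [296.1 246.7] dark centre 296.0 off -0.11 w 1
side -25 [256.1 168.7] dark centre 255.0 off -1.09 w 19
side -35 [256.4 172.1] dark centre 255.5 off -0.96 w 18
side -60 [257.2 180.4] dark centre 256.6 off -0.6 w 10
side -75 [257.7 185.3] dark centre 257.0 off -0.69 w 5
side -90 [258.2 190.2] dark centre 257.6 off -0.61 w 4
side -105 [258.6 194.9] dark centre 257.9 off -0.7 w 5
side -120 [259.1 199.5] dark centre 258.6 off -0.49 w 4
side -130 [259.4 202.6] dark centre 258.5 off -0.92 w 4
side -140 [259.7 205.6] dark centre 0.0 off -259.7 w 0
```

```bash
python3 -m jog '[{"x":0,"y":0,"z":2.7,"spin":0,"grip":1},{"x":0,"y":0,"z":2.7,"spin":0,"grip":1},{"x":0,"y":0,"z":2.7,"spin":0,"grip":1},{"x":0,"y":0,"z":2.7,"spin":0,"grip":1},{"x":0,"y":0,"z":0,"spin":0,"grip":1},{"x":0,"y":0,"z":0,"spin":0,"grip":1},{"x":1,"y":0,"z":0,"spin":0,"grip":1},{"x":1,"y":0,"z":0,"spin":0,"grip":1},{"x":1,"y":0,"z":0,"spin":0,"grip":1},{"x":0,"y":0,"z":0,"spin":0,"grip":1}]'
python3 -m jog '[{"x":1,"y":0,"z":0,"spin":0,"grip":1},{"x":1,"y":0,"z":0,"spin":0,"grip":1},{"x":0,"y":0,"z":0,"spin":0,"grip":1}]' | grep -E "eef|contact"
python3 -m jog '[{"x":1,"y":0,"z":0,"spin":0,"grip":1},{"x":1,"y":0,"z":0,"spin":0,"grip":1},{"x":0.4,"y":0,"z":0,"spin":0,"grip":1},{"x":0,"y":0,"z":0,"spin":0,"grip":1},{"x":0,"y":0,"z":0,"spin":0,"grip":1}]' | grep -E "eef|contact"
```

```text
clock: 25.45
eef_pos: [444.3, 25.1, 169.0]
tcp_rot: [-3.14, -0.004, -0.379]
contact_force: [0.4, 0.4, -2.2]
opening: 0.361
grasp_force: 70.2
eef_pos: [461.7, 17.9, 168.0]
contact_force: [-0.4, 0.2, -1.1]
eef_pos: [481.6, 9.5, 167.3]
contact_force: [-0.1, -0.1, -1.4]
```

```bash
python3 -m jog '[{"x":0,"y":0,"z":0.3,"spin":0,"grip":1},{"x":0,"y":0,"z":0.3,"spin":0,"grip":1},{"x":0,"y":0,"z":0,"spin":0,"grip":1},{"x":0,"y":0,"z":0,"spin":0,"grip":1}]' | grep -E "eef|contact"
python3 -m jog '[{"x":0,"y":0,"z":0.15,"spin":0,"grip":1},{"x":0,"y":0,"z":0,"spin":0,"grip":1},{"x":0,"y":0,"z":0,"spin":0,"grip":1}]' | grep -E "eef|contact"
python3 -m jog '[{"x":0,"y":0,"z":0.1,"spin":0,"grip":1},{"x":0,"y":0,"z":0,"spin":0,"grip":1},{"x":0,"y":0,"z":0,"spin":0,"grip":1}]' | grep -E "eef|contact"
```

```text
eef_pos: [481.2, 9.7, 161.2]
contact_force: [0.6, 0.5, -1.1]
eef_pos: [481.6, 9.6, 160.0]
contact_force: [-0.1, -0.6, -0.8]
eef_pos: [481.9, 9.6, 159.2]
contact_force: [-0.1, -0.0, 3.7]
```

Contact is at the same height as before, so the shoulder is on the plate. I release, retreat and check.

```bash
python3 -m jog '[{"x":0,"y":0,"z":0,"spin":0,"grip":0.55},{"x":0,"y":0,"z":0,"spin":0,"grip":0.45},{"x":0,"y":0,"z":0,"spin":0,"grip":0.2},{"x":0,"y":0,"z":0,"spin":0,"grip":0.2},{"x":0,"y":0,"z":0,"spin":0,"grip":0.2},{"x":0,"y":0,"z":0,"spin":0,"grip":0.2},{"x":0,"y":0,"z":-3,"spin":0,"grip":0.2},{"x":0,"y":0,"z":-3,"spin":0,"grip":0.2},{"x":0,"y":0,"z":-3,"spin":0,"grip":0.2},{"x":0,"y":0,"z":-3,"spin":0,"grip":0.2},{"x":0,"y":0,"z":0,"spin":0,"grip":0.2},{"x":0,"y":0,"z":0,"spin":0,"grip":0.2},{"x":0,"y":0,"z":0,"spin":0,"grip":0.2}]'
python3 - <<'E'
from h import *
from rig import *
s=sense();w=grab_frame('wrist');a=grab_frame('scene');b=grab_frame('side')
a7,b7,_,_=pickle.load(open('pics/s7.pkl','rb'))
for n,f,f7,(x0,x1,y0,y1) in (('scene',a,a7,(305,335,212,255)),('side',b,b7,(272,300,185,225))):
    for q in (f7,f):
        g=cv2.cvtColor(q['pixels'],cv2.COLOR_BGR2GRAY);m=np.argwhere(g[y0:y1,x0:x1]<60);print(n,len(m),m.mean(0)+[y0,x0],m.min(0)+[y0,x0],m.max(0)+[y0,x0])
def dot(f,u,v,th):
    g=cv2.cvtColor(f['pixels'],cv2.COLOR_BGR2GRAY).astype(float);k=np.clip(g[v-3:v+4,u-3:u+4]-th,0,None);Y,X=np.mgrid[v-3:v+4,u-3:u+4]
    return onz(ray(f,np.array([(k*X).sum(),(k*Y).sum()])/k.sum()),64)[:2]
c=np.array([518.1,-235.5]);d=dot(a,398,298,124)-c;print('dot ang',np.degrees(np.arctan2(d[1],d[0])))
f0=pickle.load(open('pics/scene0.pkl','rb'))['pixels'].astype(int)
for n,(x0,x1,y0,y1) in dict(jar=(378,402,190,230),vial=(352,370,203,230),beaker=(228,252,142,170)).items(): print(n,np.abs(f0[y0:y1,x0:x1]-a['pixels'][y0:y1,x0:x1]).mean())
E
```

```text
clock: 28.03
eef_pos: [481.3, 9.6, 278.4]
tcp_rot: [3.141, 0.0, -0.378]
contact_force: [0.2, 0.0, -1.3]
opening: 0.799
grasp_force: 0.0
scene 323 [233.37151703 322.29102167] [212 315] [247 334]
scene 293 [235.25255973 321.39931741] [222 315] [248 329]
side 325 [207.23384615 285.75076923] [193 279] [221 292]
side 325 [207.28307692 285.26769231] [193 279] [221 292]
dot ang 107.94699752752923
jar 6.747222222222222
vial 8.329218106995885
beaker 9.671130952380953
```

The driver's silhouette matches the first good hanging, and the selector dot is still at its quarter-turn position. The bystanders show no real change and the gripper is clear.

```bash
python3 -c "from rig import *;print(sign_off())"
```

```text
the job is handed in; nothing more can be done
None
```

I hung the screwdriver upright and let go, turned the selector clockwise to its stop with the blade, hung the screwdriver back up, released it and handed the job in at about 28 s; the sign-off gave no verdict.

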